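Hold the sample cabinet's gate wide open

ROBOT

A 6-joint arm with a two-finger parallel gripper is mounted at the origin on a cart in front of the work surface, level with it; the furniture and walls round the work are solid. World frame = base frame: x ahead of the robot, y to its left, z up, the work surface at z = 0. Lengths are in m, angles in rad, forces in N, time in s.
With the tool pointing down it reaches from about 0.375 to 0.975 m from the base axis. Payload 3.8 kg.
Tool frame: the origin (TCP) lies on the mounting face of the last link; the fingertips stand 166 mm ahead of it and the grasp point (between the pads) lies 147 mm ahead of it; z points along the fingers, y is the line along which they close (so a half turn about z gives the same grasp; the last joint's range is limited). The gripper opens to 88 mm and grips with 3 to 60 N. Pads are 18 mm wide; open, the fingers measure 123 mm over their backs; the gripper's body (75 mm by 187 mm) begins 45 mm behind the grasp point.
Start: joints at [-1.253, 0.264, 1.604, -0, 1.274, -0.037], TCP at [0.234, -0.633, 0.405] pointing down, gripper open.
Joint ranges: [-2.63, 2.63], [-0.94, 2.18], [0.31, 2.57], [-1.31, 4.45], [0, 2.66], [-2.55, 2.55]. Speed limits (rad/s): [2.57, 2.57, 3.14, 3.14, 3.14, 3.14].

INTERFACE

Orientations are given as a rotation vector (axis times angle).
In Python, from workcell import get_state, capture, camera_params, job_done, boxes_of, cut_out gives the robot as it stands.
- The arm moves only by the tool drive_tool, never from a script. Its argument "commands" is a list of rows, each a list of 3 entries, a list of its own where there are three numbers: the shift along the world's x, y, z normalised to -1 to 1, where 1 is 0.5 m, then the turn, a rotation vector about the world's x, y, z normalised to -1 to 1, where 1 is 180 degrees, then the opening, from 0 (shut) to 1 (fully open). A call has 1 to 12 rows; each row is the pose to reach, as a shift and turn from the pose commanded when the call began, turning the shorter way round; what a row does not reach only later rows make up. A row lasts 1/8 s, in which the tool goes at most 62.5 mm and 10.7 degrees, less where a joint would pass 70% of its speed; a pose out of reach is approached as far as the arm can. A call with a number of a shift or a turn outside -1 to 1 is refused whole. A call with a gripper value outside its range is refused whole. The fingers move at their own pace and stop on an object; the grip force is fixed at half the most. Time passes only in rows, so rows that repeat a pose let the fingers close. It gives the time, the measured TCP pose, the force, the opening and the grip force at its end, in the units of the state.
- get_state(): the state, without advancing time (a new reading comes with each control period).
- capture(name): name is "scene" or "top"; returns the picture (400x640x3 uint8, red, green, blue); there is no depth.
- camera_params(name): a dict with "K" (3x3 intrinsics, pixels), "cam_to_world" (4x4, takes a point from camera to world coordinates). Camera axes: x right, y up, looking along -z (the intrinsics and any distortion apply to the point x, -y, -z); pixel columns grow to the right and rows downward; lengths in m; the calibration is good to about 2 mm. A picture is of the moment at which its call begins. camera_params takes no time and is no camera call.
- job_done(): hands the job in; it is judged then, once.
Trained networks look in the newest picture that a camera, given by its name, has taken for a name from the list of things; names that differ only in an ending like _2 or _b are one class to them, and where a whole thing is asked for, a point or a joint stands for the part that bears it (a point fixed in the world has none). Each returns a list of dicts, best first, with "score" (0 to 1); they miss things now and then, are a little off and sometimes report something else, mostly with a low value. They report only what shows in the picture. A call takes as long as a camera call.
- boxes_of(query, camera): "uv" ([column, row] in pixels, amid what is visible of it).
- cut_out(query, camera): "region" (400x640 bool, what is visible of it) and "uv" ([column, row] in pixels, amid what is visible of it).
The state is a dict: "time": time; "qpos": joint angles; "joint_vel": joint speeds; "joint_torque": joint torques, N m; "tool_pos": TCP position; "eef_rot": TCP orientation; "ft_force": force on the tool from outside, world axes, zero at the start; "wrist_torque": the same for the moment, N m; "width": finger opening in m; "grip_force": force on a finger pad.
Only numpy, scipy, OpenCV 4.12 (cv2) and the standard library are available. Lean on these libraries where they do the work, as an engineer would, in place of code of your own. Each camera call takes 0.05 s, during which the arm holds its last target. There are 200 camera calls.

TASK

Open the sample cabinet so that a colleague can take the vials out: squeeze the red catch's two ears fully home first, and only then the yellow catch's, then swing the gate out by its handle past its detent until it stands wide open, about square to the cabinet's front. The gate springs back if let go, so finish while still holding it wide open and still with the fingers. Leave the vials and everything else on the bench undisturbed.

Things in the scene. Friction and masses are not known exactly. Their poses are not given: they have to be found in the camera images.
- cabinet: fixed clear-walled sample cabinet, 200 mm wide (y), 185 mm deep (x -0.110 to +0.075), lintel top at z 0.130. Origin: on the worktop, under its middle; x from its front to its back, y to its left as the robot sees it. Gate on its front (-x). Detent housing, 28 mm high, at its left front foot, out to y = 0.150
- red_catch: red catch on the lintel (left or right varies; 90 mm between the two). A fixed dark rib, 8 mm thick, between two upright red ears (+y and -y of it), 20 x 10 mm, tops 36 mm above the lintel; outer faces 48 mm apart out, 32 mm squeezed. Origin: under the rib, on the lintel top (z 0.130); axes as the cabinet. Pinch across y from above, 20-30 mm above the origin
- yellow_catch: yellow catch on the lintel (left or right varies; 90 mm between the two). A fixed dark rib, 8 mm thick, between two upright yellow ears (+y and -y of it), 20 x 10 mm, tops 36 mm above the lintel; outer faces 48 mm apart out, 32 mm squeezed. Origin: under the rib, on the lintel top (z 0.130); axes as the cabinet. Pinch across y from above, 20-30 mm above the origin
- red_ear_left (a joint): travel of the left (+y) ear of the red catch towards the rib, m: 0 = out (engaged), 0.008 = fully home on its stop; starts at 0 to 0.0015. Slides along the cabinet's -y axis; friction about 5 N, no spring: stays where pushed. Frees the gate at about 0.005; counts as squeezed home above 0.006
- red_ear_right (a joint): travel of the right (-y) ear of the red catch towards the rib, m: 0 = out (engaged), 0.008 = fully home on its stop; starts at 0 to 0.0015. Slides along the cabinet's +y axis; friction about 5 N, no spring: stays where pushed. Frees the gate at about 0.005; counts as squeezed home above 0.006
- yellow_ear_left (a joint): travel of the left (+y) ear of the yellow catch towards the rib, m: 0 = out (engaged), 0.008 = fully home on its stop; starts at 0 to 0.0015. Slides along the cabinet's -y axis; friction about 5 N, no spring: stays where pushed. Frees the gate at about 0.005; counts as squeezed home above 0.006
- yellow_ear_right (a joint): travel of the right (-y) ear of the yellow catch towards the rib, m: 0 = out (engaged), 0.008 = fully home on its stop; starts at 0 to 0.0015. Slides along the cabinet's +y axis; friction about 5 N, no spring: stays where pushed. Frees the gate at about 0.005; counts as squeezed home above 0.006
- gate (a joint): gate angle, rad: 0 shut, grows as it swings out to the robot (clockwise from above), stop at 1.75. Leaf 156 mm wide, upright hinge at front left (+y). Locked until both catches are squeezed. Closing spring 0.12 N m shut, 0.30 wide open; detent adds up to 0.5 N m from 0.37 on, crest at 0.7. Let go past it, it springs back to rest at 1.0. Wide open: over 1.3; hold it at about 1.55
- gate_handle (a point): grip point on the gate's handle, a round upright black post, 14 mm across, z 0.082 to 0.170; the point is on its axis at z 0.150. Gate shut: 45 mm in front of the gate's plane, 140 mm right (-y) of the hinge axis; it turns at radius 147 mm. The lintel (top z 0.130) begins 42 mm behind its axis, the ears' arms 29 mm behind (z up to 0.140), the ears 53 mm
- gate_hinge (a point): on the gate's upright hinge axis, at the height of gate_handle (0.150 m): centre of the handle's arc. In the cabinet's frame x = -0.085, y = +0.080
- vial_a: sample vial, 23 mm across, 52 mm tall, standing inside the cabinet; origin at the middle of its foot
- vial_b: sample vial, 23 mm across, 52 mm tall, standing inside the cabinet; origin at the middle of its foot
- vial_c: sample vial, 23 mm across, 52 mm tall, standing inside the cabinet; origin at the middle of its foot
- amber_jar: bystander: amber jar, 52 mm across, 66 mm tall; origin at the middle of its underside
- beaker: bystander: clear beaker, 54 mm across, 70 mm tall; origin at the middle of its underside
- buffer_bottle: bystander: small bottle with blue cap, 42 mm across, 80 mm tall; origin at the middle of its underside
- slide_box: bystander: flat carton 61 x 85 x 32 mm; origin at the middle of its underside
- wash_bottle: bystander: wash bottle with red cap and bent spout, 67 mm across, 275 mm tall; origin at the middle of its underside

How it is judged:
By the outcome, as a careful person would: the job done as asked, in the order asked, and still so for the second after the job is handed in, while the arm keeps its last pose, push and grip.
It also fails if it takes over 48 s, if anything falls off the work surface, if the arm or the gripper's body presses on something with over 40 N, if the wrist force passes 120 N, or if a joint passes its speed limit or range.

## Working session

There is one attempt and no reset: what is moved stays moved. The work goes in short steps, Python scripts to look and compute and a tool call to move; the robot and the scene stay as the last step left them, time stands still between calls to the robot, and variables do not carry over. Pictures are saved under pics/ and viewed, at most 10 in all, crops included, and the job is handed in when it is done.

Besides the shell and the picture viewer there is one more tool, called after "Call:" as name(argument=value, ...) on one line, values as JSON. drive_tool: Moves the arm, as the interface text tells. Its arguments: {"type":"object","properties":{"commands":{"type":"array","items":{"type":"array"}}},"required":["commands"]}

```bash
mkdir -p pics; cat > h.py <<'E'
import numpy as np, cv2
from workcell import *
def ray(cam,uv):
    p=camera_params(cam);K=np.array(p["K"]);T=np.array(p["cam_to_world"])
    d=np.linalg.inv(K)@[uv[0],uv[1],1.];d=T[:3,:3]@(d*[1,-1,-1])
    return T[:3,3],d/np.linalg.norm(d)
def atz(cam,uv,z):
    o,d=ray(cam,uv);return o+d*(z-o[2])/d[2]
def proj(cam,P):
    p=camera_params(cam);K=np.array(p["K"]);T=np.array(p["cam_to_world"])
    q=T[:3,:3].T@(np.array(P)-T[:3,3]);q=K@(q*[1,-1,-1]);return q[:2]/q[2]
E
python3 - <<'E'
from h import *
np.set_printoptions(precision=4,suppress=True)
for c in("scene","top"):
    im=capture(c);cv2.imwrite(f"pics/{c}0.png",im[...,::-1])
    p=camera_params(c);print(c,p)
    for q in("cabinet","red_catch","yellow_catch","gate_handle","wash_bottle","slide_box","amber_jar","beaker","buffer_bottle"):
        print(q,[(np.round(b["uv"]),round(b["score"],2)) for b in boxes_of(q,c)[:3]])
print(get_state())
E
```

```text
scene {'K': array([[491.2038,   0.    , 314.1711],
       [  0.    , 491.2038, 204.217 ],
       [  0.    ,   0.    ,   1.    ]]), 'cam_to_world': array([[ 0.1342, -0.8609,  0.4907,  1.2597],
       [ 0.9909,  0.121 , -0.0588, -0.1038],
       [-0.0088,  0.4941,  0.8693,  1.3679],
       [ 0.    ,  0.    ,  0.    ,  1.    ]])}
cabinet [(array([316., 251.]), 0.85)]
red_catch [(array([335., 231.]), 0.56)]
yellow_catch [(array([306., 228.]), 0.84)]
gate_handle [(array([302., 213.]), 0.6)]
wash_bottle [(array([320., 246.]), 0.66), (array([467., 222.]), 0.55), (array([307., 226.]), 0.26)]
slide_box [(array([423., 159.]), 0.74), (array([308., 228.]), 0.47)]
amber_jar [(array([422., 187.]), 0.84)]
beaker [(array([200., 207.]), 0.65)]
buffer_bottle [(array([178., 195.]), 0.67), (array([467., 222.]), 0.46), (array([315., 251.]), 0.33)]
top {'K': array([[378.3377,   0.    , 314.5455],
       [  0.    , 378.3377, 196.4013],
       [  0.    ,   0.    ,   1.    ]]), 'cam_to_world': array([[-0.0079,  0.9843, -0.1764,  0.3538],
       [-0.9999, -0.0098, -0.0097, -0.026 ],
       [-0.0113,  0.1764, 
[... 280 characters left out ...]
0.6)]
wash_bottle [(array([175., 165.]), 0.67), (array([307., 178.]), 0.42)]
slide_box []
amber_jar [(array([206., 225.]), 0.69)]
beaker [(array([429., 226.]), 0.55)]
buffer_bottle [(array([445., 240.]), 0.74)]
{'time': 1.0, 'qpos': array([-1.2529,  0.2639,  1.604 ,  0.    ,  1.2737, -0.0369]), 'joint_vel': array([ 0.0009, -0.0006, -0.0008,  0.0003, -0.0008,  0.0013]), 'joint_torque': array([ -0.0019, -50.2074, -35.7269,   0.0729,   0.0184,   0.    ]), 'tool_pos': array([ 0.2345, -0.6329,  0.4047]), 'eef_rot': array([-3.0923, -0.5544, -0.    ]), 'ft_force': array([ 0.8341,  0.1881, -0.5537]), 'wrist_torque': array([ 0.0162,  0.0253, -0.002 ]), 'grip_force': 0.0, 'width': 0.08784892193555899}
```

View pics/scene0.png

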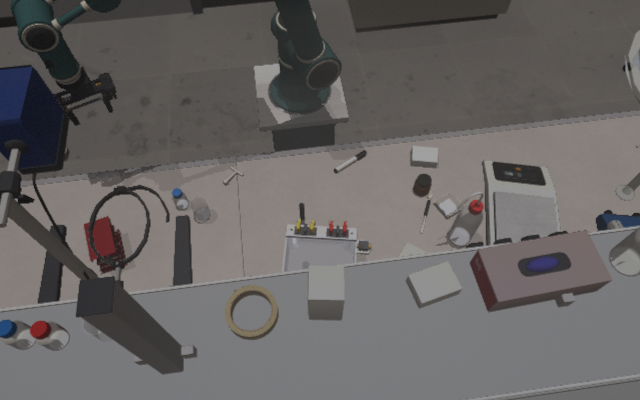

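View pics/top0.png

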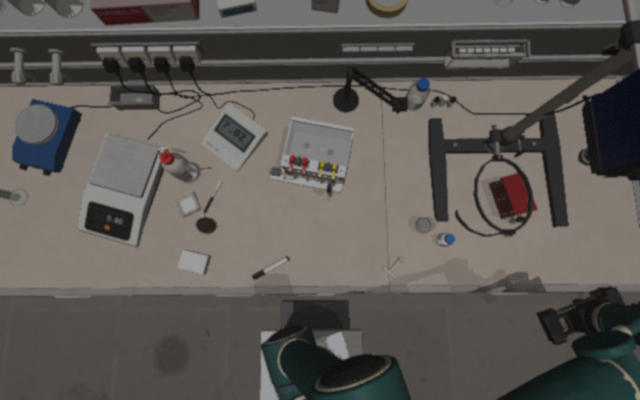

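Scene view: the cabinet is at (320,250), with red on the robot's left (338,229), yellow at (305,228) and the handle at (302,212). Top view: red is at (298,163), yellow at (327,170) and the handle at (330,188). The cabinet is slightly yawed, so I'll zoom in and fit its pose.

```bash
python3 - <<'E'
from h import *
a=cv2.imread("pics/scene0.png")[195:280,270:380];b=cv2.imread("pics/top0.png")[110:200,260:370]
a=cv2.resize(a,(770,295*2),interpolation=3)[:,:] if 0 else cv2.resize(a,None,fx=3.6,fy=3.6,interpolation=2)
b=cv2.resize(b,None,fx=3.6,fy=3.6,interpolation=2)
h=max(len(a),len(b));pad=lambda x:cv2.copyMakeBorder(x,0,h-len(x),0,0,0)
cv2.imwrite("pics/crop0.png",np.hstack([pad(a),pad(b)]))
for c in("scene","top"):
    im=cv2.imread(f"pics/{c}0.png");hsv=cv2.cvtColor(im,cv2.COLOR_BGR2HSV)
    H,S,V=[hsv[...,i].astype(int) for i in range(3)]
    for n,m in(("red",((H<6)|(H>172))&(S>130)&(V>70)),("yel",(H>20)&(H<34)&(S>120)&(V>90))):
        w=np.zeros(m.shape,bool);w[(slice(200,245),slice(280,370)) if c=="scene" else (slice(145,190),slice(275,350))]=1
        k,l,st,ce=cv2.connectedComponentsWithStats((m&w).astype(np.uint8))
        print(c,n,[(st[i].tolist(),ce[i].round(1).tolist()) for i in range(1,k) if st[i,4]>3])
E
```

```text
scene red [([330, 221, 3, 10, 22], [330.9, 226.3]), ([343, 222, 3, 10, 25], [344.2, 226.8])]
scene yel [([297, 219, 4, 10, 25], [298.4, 224.2]), ([310, 222, 4, 8, 25], [311.6, 226.0])]
top red [([291, 156, 4, 12, 29], [291.9, 160.2]), ([302, 158, 5, 12, 35], [304.1, 163.0])]
top yel [([320, 161, 5, 12, 34], [321.4, 165.7]), ([332, 164, 5, 6, 23], [334.1, 166.5]), ([331, 171, 4, 8, 13], [332.8, 174.2])]
```

View pics/crop0.png

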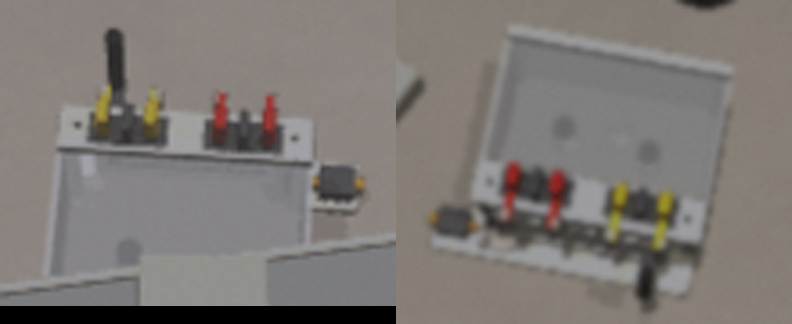

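The crop shows the ear tops, the lintel ends and the handle post clearly: handle top at scene (301,204), red ear tops at scene (331,222) and (345,222). Next I fit the cabinet pose to these.

```bash
cat > fit.py <<'E'
from h import *
from scipy.optimize import least_squares
L=lambda x,y:(270+x/3.6,195+y/3.6); R=lambda x,y:(260+(x-396)/3.6,110+y/3.6)
ex=-.067;e=.019
obs=[("scene",L(221,96),(ex,.045-e,.166)),("scene",L(269,97),(ex,.045+e,.166)),
("scene",L(104,92),(ex,-.045-e,.166)),("scene",L(153,93),(ex,-.045+e,.166)),
("top",R(514,170),(ex,.045+e,.166)),("top",R(558,178),(ex,.045-e,.166)),
("top",R(621,190),(ex,-.045+e,.166)),("top",R(668,200),(ex,-.045-e,.166)),
("scene",L(113,32),(-.130,-.060,.170)),("scene",L(65,106),(-.088,-.1,.13)),("scene",L(313,122),(-.088,.1,.13))]
def w(p,P):
    c,s=np.cos(p[2]),np.sin(p[2]);return np.array([p[0]+c*P[0]-s*P[1],p[1]+s*P[0]+c*P[1],P[2]])
r=lambda p:np.concatenate([proj(c,w(p,P))-uv for c,uv,P in obs])
if __name__=="__main__":
    np.set_printoptions(precision=4,suppress=True)
    s=least_squares(r,[.6,0,0],loss="soft_l1");p=s.x;print(p);print(r(p).reshape(-1,2).round(1))
    for n,P in dict(red=(ex,.045,.155),yel=(ex,-.045,.155),handle=(-.13,-.06,.15),hinge=(-.085,.08,.15)).items():print(n,w(p,P))
    for cam in("scene","top"):
        v=[(s_,o) for s_,o in zip(r(p).reshape(-1,2),obs) if o[0]==cam];print(cam,np.mean([a for a,_ in v],0))
    for n,uv,z in(("wash",(172,160),.2),("jar",(206,225),.05),("beaker",(424,224),.05),("buf",(445,240),.08)):print(n,atz("top",uv,z))
E
python3 fit.py
```

```text
[ 0.7169 -0.0261 -0.2111]
[[-0.6  4.6]
 [-0.   5.3]
 [-0.7  3.7]
 [-0.6  4.3]
 [-0.8  0.4]
 [-0.4  0.6]
 [-0.7  0.7]
 [-1.1  0.4]
 [ 0.2 -0.1]
 [-1.4 -1.8]
 [ 0.3 -1.7]]
red [0.6608 0.0319 0.155 ]
yel [ 0.6419 -0.0561  0.155 ]
handle [ 0.5772 -0.0576  0.15  ]
hinge [0.6505 0.0699 0.15  ]
scene [-0.3971  2.0236]
top [-0.7509  0.5129]
wash [0.6517 0.3929 0.2   ]
jar [0.4793 0.3317 0.05  ]
beaker [ 0.4762 -0.3594  0.05  ]
buf [ 0.4236 -0.4122  0.08  ]
```

```bash
sed -i 's/^("scene",L(104,92).*$/("scene",L(104,88),(-.101,-.045-e,.138)),("scene",L(153,89),(-.101,-.045+e,.138)),/; s/("scene",L(221,96),(ex,.045-e,.166)),("scene",L(269,97),(ex,.045+e,.166))/("scene",L(221,93),(-.101,.045-e,.138)),("scene",L(269,94),(-.101,.045+e,.138))/' fit.py; python3 fit.py
python3 - <<'E'
from fit import *
p=least_squares(r,[.6,0,0],loss="soft_l1").x
im=[]
for c,(y0,x0) in(("scene",(195,270)),("top",(110,260))):
    a=cv2.resize(cv2.imread(f"pics/{c}0.png")[y0:y0+85,x0:x0+110],None,fx=3.6,fy=3.6,interpolation=2)
    for y in(.045,-.045):
        for s in(1,-1):
            for x in(-.077,-.057):
                for d in(.019,.024-.010):
                    q=(proj(c,w(p,(x,y+s*d,.166)))-[x0,y0])*3.6;cv2.circle(a,tuple(int(v) for v in q),1,(255,255,0),-1)
    for P in[(-.088,.1,.13),(-.088,-.1,.13),(-.130,-.06,.17),(-.13,-.06,.082),(.075,.1,0),(.075,-.1,0),(-.11,.1,0),(-.11,-.1,0),(-.085,.08,.13),(-.095,.15,.028)]:
        q=(proj(c,w(p,P))-[x0,y0])*3.6;cv2.circle(a,tuple(int(v) for v in q),3,(0,255,0),1)
    im.append(a)
cv2.imwrite("pics/ov.png",np.hstack(im))
E
```

```text
[ 0.7191 -0.0274 -0.2109]
[[-0.4  0.1]
 [-0.3  0.6]
 [ 0.4 -0.6]
 [ 0.2 -0. ]
 [-0.4 -0.4]
 [-0.  -0.1]
 [-0.3 -0.1]
 [-0.6 -0.4]
 [-0.2  0.6]
 [-1.7 -1. ]
 [-0.1 -0.9]]
red [0.663  0.0306 0.155 ]
yel [ 0.6442 -0.0574  0.155 ]
handle [ 0.5795 -0.0589  0.15  ]
hinge [0.6528 0.0686 0.15  ]
scene [-0.2933 -0.1784]
top [-0.3149 -0.2417]
wash [0.6517 0.3929 0.2   ]
jar [0.4793 0.3317 0.05  ]
beaker [ 0.4762 -0.3594  0.05  ]
buf [ 0.4236 -0.4122  0.08  ]
```

View pics/ov.png

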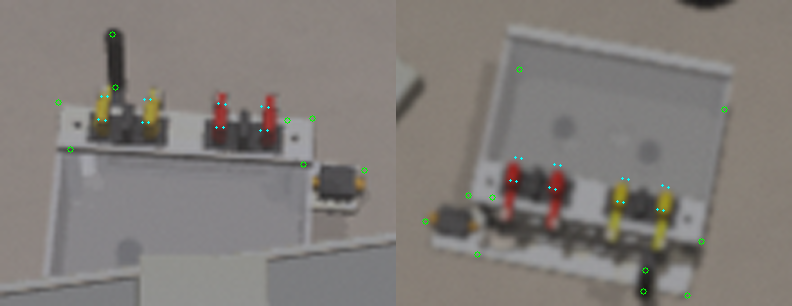

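The fit is good to about 2 mm (yaw −0.211). I start moving now, keeping high and near the robot first.

Call:
drive_tool(commands=[[[0.3,0.9,0.02],[0,0,0.82],0.77],[[0.3,0.9,0.02],[0,0,0.82],0.77],[[0.3,0.9,0.02],[0,0,0.82],0.77],[[0.3,0.9,0.02],[0,0,0.82],0.77],[[0.3,0.9,0.02],[0,0,0.82],0.77],[[0.3,0.9,0.02],[0,0,0.82],0.77],[[0.3,0.9,0.02],[0,0,0.82],0.77],[[0.3,0.9,0.02],[0,0,0.82],0.77],[[0.5,1.0,0.02],[0,0,0.82],0.77],[[0.6,1.0,0.02],[0,0,0.82],0.77],[[0.7,1.0,0.02],[0,0,0.82],0.77],[[0.8,1.0,0.02],[0,0,0.82],0.77]])

```text
time: 2.5
tool_pos: [0.6279, -0.1322, 0.415]
eef_rot: [0.822, 3.032, -0.0]
ft_force: [-0.3, -0.2, 0.2]
width: 0.0677
grip_force: 0.0
```

```bash
cat > st.py <<'E'
from h import *
from scipy.spatial.transform import Rotation as R
import sys
np.set_printoptions(precision=4,suppress=True)
def rel(s,tgt,yang):
    "tgt: grasp point; yang: world angle of tool y"
    Rc=R.from_rotvec(s["eef_rot"]);y=np.array([np.cos(yang),np.sin(yang),0]);z=np.array([0,0,-1.])
    T=R.from_matrix(np.column_stack([np.cross(y,z),y,z]))
    return (np.array(tgt)+[0,0,.147]-s["tool_pos"])/.5,(T*Rc.inv()).as_rotvec()/np.pi
if __name__=="__main__":
    s=get_state();print(s["time"],s["qpos"],s["tool_pos"],s["ft_force"],s["wrist_torque"],s["width"],s["grip_force"])
    a=[float(v) for v in sys.argv[1:]]
    if a:print(*rel(s,a[:3],a[3]))
E
python3 st.py .663 .0306 .157 1.36
```

```text
2.5 [-0.2463  0.1954  1.6683 -0.0001  1.2772 -1.2877] [ 0.6279 -0.1322  0.415 ] [-0.2837 -0.2058  0.1941] [ 0.0284 -0.1838 -0.0103] 0.06768510909484643 0.0
[ 0.0701  0.3257 -0.2219] [0.0001 0.0002 0.1014]
```

Call:
drive_tool(commands=[[[0.07,0.326,0],[0,0,0.101],0.77],[[0.07,0.326,0],[0,0,0.101],0.77],[[0.07,0.326,0],[0,0,0.101],0.77],[[0.07,0.326,-0.1],[0,0,0.101],0.77],[[0.07,0.326,-0.1],[0,0,0.101],0.77]])

```text
time: 3.12
tool_pos: [0.6591, 0.0306, 0.3599]
eef_rot: [-0.341, -3.113, 0.002]
ft_force: [-1.0, -1.2, 0.2]
width: 0.0677
grip_force: 0.0
```

```bash
python3 st.py .663 .0306 .157 1.36; python3 - <<'E'
from h import *
ims=[]
for c,(y0,x0) in(("scene",(170,270)),("top",(110,260))):
    im=capture(c)[...,::-1];cv2.imwrite(f"pics/{c}1.png",im);ims.append(cv2.resize(im[y0:y0+110,x0:x0+110],None,fx=3.6,fy=3.6,interpolation=2))
cv2.imwrite("pics/c1.png",np.hstack(ims))
E
```

```text
3.125 [ 0.0086  0.2684  1.6825 -0.0002  1.2003 -1.3439] [0.6591 0.0306 0.3599] [-0.9993 -1.1654  0.2287] [ 0.0336 -0.1163  0.0764] 0.06767806267419321 0.0
[ 0.0077  0.0001 -0.1117] [ 0.0001 -0.0031  0.0024]
```

View pics/c1.png

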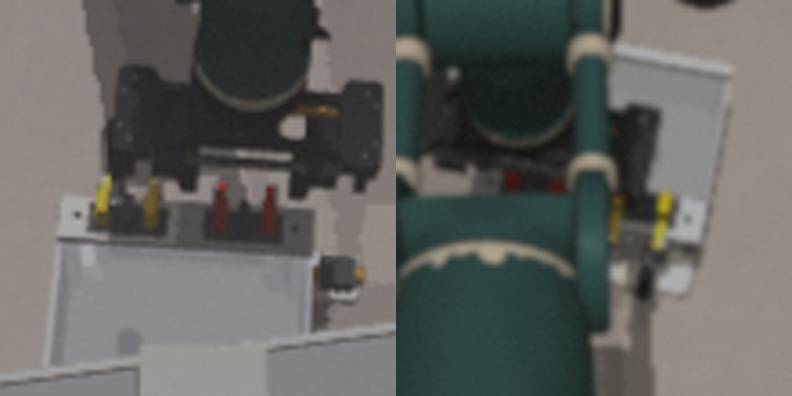

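The fingers straddle the red catch (tips at crop x 185 and 305, catch centre at 245). Descending and squeezing.

Call:
drive_tool(commands=[[[0.006,0,-0.06],[0,-0.003,0.002],0.77],[[0.006,0,-0.11],[0,-0.003,0.002],0.77],[[0.006,0,-0.112],[0,-0.003,0.002],0.77],[[0.006,0,-0.112],[0,-0.003,0.002],0.77]])

```text
time: 3.72
tool_pos: [0.6648, 0.0292, 0.3111]
eef_rot: [0.334, 3.111, 0.002]
ft_force: [-0.2, 0.2, 1.3]
width: 0.0676
grip_force: 0.0
```

Call:
drive_tool(commands=[[[0,0,0],[0,0,0],0.5],[[0,0,0],[0,0,0],0.2],[[0,0,0],[0,0,0],0.2],[[0,0,0],[0,0,0],0.2],[[0,0,0],[0,0,0],0.2],[[0,0,0],[0,0,0],0.2]])

```text
time: 4.47
tool_pos: [0.6646, 0.0308, 0.3101]
eef_rot: [0.333, 3.112, 0.005]
ft_force: [0.6, 5.0, 5.9]
width: 0.0307
grip_force: 30.0
```

```bash
python3 st.py .663 .0306 .157 1.36
```

```text
4.475 [ 0.0084  0.3118  1.7232  0.0018  1.0944 -1.3501] [0.6646 0.0308 0.3101] [0.6008 4.9738 5.9176] [ 0.7647 -0.2255 -0.0219] 0.03073134259604696 30.00090053137683
[-0.0032 -0.0004 -0.0123] [-0.0005  0.0039  0.0007]
```

Width is 30.7 mm, so both red ears are home. On to the yellow catch.

Call:
drive_tool(commands=[[[0,0,0],[0,0,0],0.77],[[0,0,0],[0,0,0],0.77],[[0,0,0],[0,0,0],0.77],[[0,0,0.1],[0,0,0],0.77],[[-0.01,-0.04,0.11],[0,0,0],0.77],[[-0.041,-0.174,0.11],[0,0,0],0.77],[[-0.041,-0.174,0.11],[0,0,0],0.77],[[-0.041,-0.174,0.11],[0,0,0],0.77]])

```text
time: 5.48
tool_pos: [0.6429, -0.0582, 0.3628]
eef_rot: [0.337, 3.115, 0.002]
ft_force: [-0.4, 0.5, -0.0]
width: 0.0677
grip_force: 0.0
```

```bash
python3 st.py .6445 -.057 .157 1.36
```

```text
5.475 [-0.1293  0.2345  1.719   0.0016  1.1801 -1.4854] [ 0.6429 -0.0582  0.3628] [-0.4288  0.5297 -0.0491] [ 0.0731 -0.125   0.0251] 0.06771811568935708 0.0
[ 0.0031  0.0025 -0.1177] [-0.0002  0.0026  0.0014]
```

Call:
drive_tool(commands=[[[0.003,0.002,-0.06],[0,0.002,0.001],0.77],[[0.003,0.002,-0.11],[0,0.002,0.001],0.77],[[0.003,0.002,-0.112],[0,0.002,0.001],0.77],[[0.003,0.002,-0.112],[0,0.002,0.001],0.77],[[0.003,0.002,-0.112],[0,0.002,0.001],0.5],[[0.003,0.002,-0.112],[0,0.002,0.001],0.2],[[0.003,0.002,-0.112],[0,0.002,0.001],0.2],[[0.003,0.002,-0.112],[0,0.002,0.001],0.2],[[0.003,0.002,-0.112],[0,0.002,0.001],0.2],[[0.003,0.002,-0.112],[0,0.002,0.001],0.2]])

```text
time: 6.72
tool_pos: [0.6453, -0.0564, 0.3089]
eef_rot: [0.329, 3.119, 0.0]
ft_force: [-0.5, -0.8, 5.9]
width: 0.0307
grip_force: 30.0
```

Yellow is home as well (30.7 mm). Moving above the handle.

Call:
drive_tool(commands=[[[0,0,0],[0,0,0],0.77],[[0,0,0],[0,0,0],0.77],[[0,0,0],[0,0,0],0.77],[[0,0,0.1],[0,0,0],0.77],[[-0.02,0,0.12],[0,0,0],0.77],[[-0.13,-0.003,0.12],[0,0,0],0.77],[[-0.13,-0.003,0.12],[0,0,0],0.77],[[-0.13,-0.003,0.12],[0,0,0],0.77]])

```text
time: 7.72
tool_pos: [0.5798, -0.0577, 0.3675]
eef_rot: [0.329, 3.121, 0.001]
ft_force: [0.5, -0.1, 0.7]
width: 0.0677
grip_force: 0.0
```

```bash
python3 st.py .580 -.058 .152 1.36; python3 - <<'E'
from h import *
ims=[]
for c,(y0,x0) in(("scene",(170,270)),("top",(110,260))):
    im=capture(c)[...,::-1];ims.append(cv2.resize(im[y0:y0+110,x0:x0+110],None,fx=3.6,fy=3.6,interpolation=2))
cv2.imwrite("pics/c2.png",np.hstack(ims))
E
```

```text
7.725 [-0.1421  0.1158  1.8488  0.0006  1.1732 -1.5029] [ 0.5798 -0.0577  0.3675] [ 0.5001 -0.0588  0.6777] [ 0.0756 -0.2199  0.0225] 0.06774098967301016 0.0
[ 0.0004 -0.0006 -0.137 ] [-0.      0.0012 -0.0002]
```

View pics/c2.png

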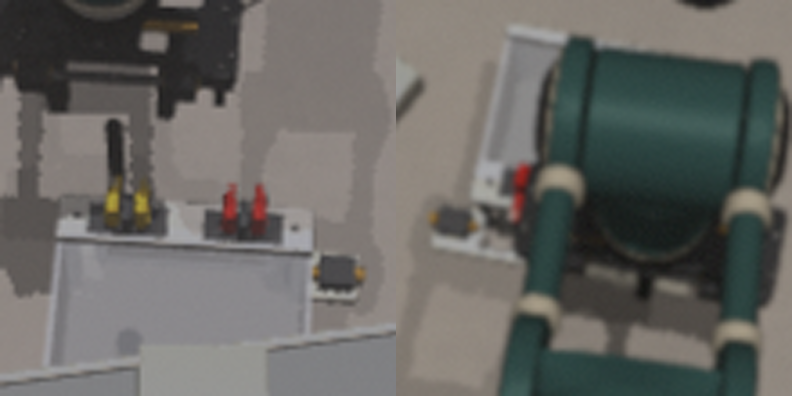

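Both catches are visibly squeezed in, and the handle top (crop 113,125) lies between the fingertips (about 55 and 170). Descending to grip it.

Call:
drive_tool(commands=[[[0,0,-0.06],[0,0.001,0],0.77],[[0,0,-0.12],[0,0.001,0],0.77],[[0,0,-0.135],[0,0.001,0],0.77],[[0,0,-0.135],[0,0.001,0],0.77],[[0,0,-0.135],[0,0.001,0],0.4],[[0,0,-0.135],[0,0.001,0],0],[[0,0,-0.135],[0,0.001,0],0],[[0,0,-0.135],[0,0.001,0],0],[[0,0,-0.135],[0,0.001,0],0],[[0,0,-0.135],[0,0.001,0],0]])

```text
time: 9.07
tool_pos: [0.5799, -0.0579, 0.3003]
eef_rot: [-0.329, -3.124, 0.001]
ft_force: [-0.7, -2.4, 1.0]
width: 0.0133
grip_force: 30.0
```

```bash
python3 - <<'E'
from st import *
s=get_state();print(s["tool_pos"],s["ft_force"],s["width"],s["grip_force"],s["qpos"])
h=np.array([.6528,.0686]);a0=s["tool_pos"][:2]-h;print(np.linalg.norm(a0),np.degrees(np.arctan2(*a0[::-1])))
a0=np.array([.580,-.058])-h; print(np.linalg.norm(a0))
for t in np.arange(0,1.66,.1):
    c,q=np.cos(-t),np.sin(-t);print(round(t,2),((np.array([[c,-q],[q,c]])@a0-a0)/.5).round(3),round(-t/np.pi,3))
E
```

```text
[ 0.5799 -0.0579  0.3003] [-0.7477 -2.4477  1.0232] 0.013320297802571664 29.99998351559043 [-0.1421  0.1782  1.9097 -0.0008  1.0537 -1.5027]
0.14605260486552898 -119.95970478372139
0.14603903587739825
0.0 [0. 0.] -0.0
0.1 [-0.025  0.016] -0.032
0.2 [-0.047  0.034] -0.064
0.3 [-0.068  0.054] -0.095
0.4 [-0.087  0.077] -0.127
0.5 [-0.104  0.101] -0.159
0.6 [-0.118  0.126] -0.191
0.7 [-0.129  0.153] -0.223
0.8 [-0.137  0.181] -0.255
0.9 [-0.143  0.21 ] -0.286
1.0 [-0.146  0.239] -0.318
1.1 [-0.146  0.268] -0.35
1.2 [-0.143  0.297] -0.382
1.3 [-0.137  0.326] -0.414
1.4 [-0.129  0.354] -0.446
1.5 [-0.117  0.381] -0.477
1.6 [-0.103  0.406] -0.509
```

Call:
drive_tool(commands=[[[-0.025,0.016,0],[0,0,-0.032],0],[[-0.047,0.034,0],[0,0,-0.064],0],[[-0.068,0.054,0],[0,0,-0.095],0],[[-0.068,0.054,0],[0,0,-0.095],0]])

```text
time: 9.57
tool_pos: [0.5453, -0.0308, 0.3002]
eef_rot: [-0.787, -3.041, 0.002]
ft_force: [-2.7, -4.1, 0.6]
width: 0.0131
grip_force: 30.0
```

Call:
drive_tool(commands=[[[-0.019,0.023,0],[0,0,-0.032],0],[[-0.036,0.047,0],[0,0,-0.064],0],[[-0.05,0.072,0],[0,0,-0.096],0],[[-0.061,0.099,0],[0,0,-0.128],0],[[-0.069,0.127,0],[0,0,-0.16],0],[[-0.075,0.156,0],[0,0,-0.191],0],[[-0.078,0.185,0],[0,0,-0.223],0],[[-0.078,0.185,0],[0,0,-0.223],0]])

```text
time: 10.58
tool_pos: [0.5059, 0.0622, 0.3002]
eef_rot: [-1.78, -2.584, 0.005]
ft_force: [-8.1, -1.9, 7.4]
width: 0.0127
grip_force: 30.0
```

Call:
drive_tool(commands=[[[-0.002,0.029,0],[0,0,-0.032],0],[[0.001,0.058,0],[0,0,-0.064],0],[[0.006,0.087,0],[0,0,-0.096],0],[[0.014,0.115,0],[0,0,-0.127],0],[[0.026,0.142,0],[0,0,-0.159],0],[[0.034,0.156,0],[0,0,-0.175],0],[[0.034,0.156,0],[0,0,-0.175],0],[[0.034,0.156,0],[0,0,-0.175],0],[[0.034,0.156,0],[0,0,-0.175],0]])

```text
time: 11.7
tool_pos: [0.5233, 0.1401, 0.3001]
eef_rot: [-2.416, -2.003, 0.004]
ft_force: [-6.2, 0.6, 5.0]
width: 0.013
grip_force: 30.0
```

```bash
python3 - <<'E'
from st import *
s=get_state();print(s["tool_pos"],s["ft_force"],s["width"],s["grip_force"],s["qpos"],s["joint_vel"])
h=np.array([.6528,.0686]);a=np.array([.580,-.058])-h;b=s["tool_pos"][:2]-h
print(np.linalg.norm(b),(np.arctan2(a[1],a[0])-np.arctan2(b[1],b[0]))%(2*np.pi))
ims=[]
for c,(y0,x0) in(("scene",(130,250)),("top",(90,200))):
    im=capture(c)[...,::-1];ims.append(cv2.resize(im[y0:y0+150,x0:x0+200],None,fx=2,fy=2,interpolation=2))
cv2.imwrite("pics/c3.png",np.hstack(ims))
E
```

```text
[0.5233 0.1401 0.3001] [-6.2083  0.6479  5.0465] 0.012963777210407432 30.001785093918443 [0.2151 0.1046 1.9945 0.0017 1.0461 0.4005] [-0.0009 -0.0006 -0.      0.0001 -0.0014 -0.0009]
0.14790552902496804 1.5533029673826695
```

View pics/c3.png

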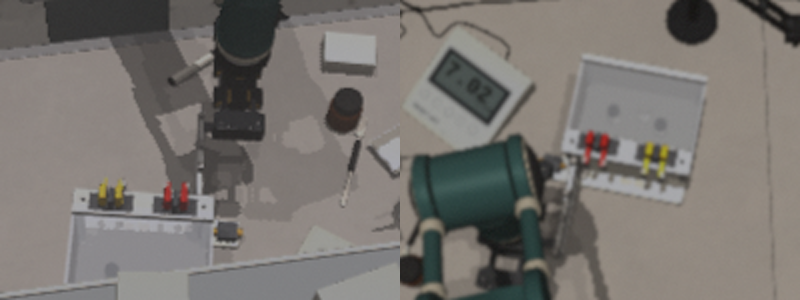

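The gate stands square to the front (leaf at crop (203,150) in the scene view), held at about 1.55 rad with the arm still. Both catches are home and the bystanders haven't moved, so I'm handing in.

```bash
python3 -c "from workcell import job_done; print(job_done())"
```

```text
the job is handed in; nothing more can be done
None
```

I squeezed the red catch fully home, then the yellow, swung the gate open to about 1.55 rad, and handed the job in at about 12 s with the gripper still holding it there; nothing else appeared disturbed in the camera views.

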